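Load the three-bay battery charger and switch it on

TASK

Put the three black battery packs into the charger, one flat in each bay and fully down, with the pack's orange contact end at the orange-marked end of the bay; lower each pack to its bay before letting go, do not drop it from a height. Only when all three are in, push the charger's red slide switch all the way across to on, then let go. Leave the multimeter, the solder reel and the screwdriver where they are.

Things in the scene. Friction and masses are not known exactly. Their poses are not given: they have to be found in the camera images.
- charger: Grey charger fixed to the bench; origin on the bench under its centre bay. Its x points from the switch side to the bays' contact end, y along the row of bays. Block 150 (x) x 230 (y) x 40 mm high, three bays cut in its top at y = +72, 0, -72 mm. Orange stripe and brass contacts at each bay's +x end, green dot at the -x end. A black apron 12 mm high, x = -75 to -145 mm, carries the switch.
- bay0 (a point): centre of the floor of the bay at y = +72 mm of the charger. Each bay is 112 mm (x) x 46 mm (y) and 16 mm deep, floor 24 mm above the bench, black-lined, edges chamfered 2 mm. Axes as the charger's.
- bay1 (a point): centre of the floor of the centre bay (y = 0); axes as the charger's
- bay2 (a point): centre of the floor of the bay at y = -72 mm; axes as the charger's
- switch (a joint): slide switch of the charger, m along the charger's +y: 0 = off, 0.09 = fully on (end stop). It stays where it is left; friction about 2 N.
- switch_top (a point): centre of the top of the red switch grip, an upright block 28 mm (charger x) x 20 mm (charger y) x 40 mm tall, top 66.5 mm above the bench. It runs at x = -115 mm of the charger from y = -45 mm (off) to +45 mm (on). Its aluminium track is 40 mm wide, top 26 mm above the bench. Axes as the charger's.
- pack_a: Black battery pack, a flat block 100 mm (x) x 40 mm (y) x 36 mm high, about 0.19 kg, lying flat and loose on the bench; origin at the centre of its underside. x points to its contact end, which is orange with two brass strips; white label on top.
- pack_a_contacts (a point): centre of the contact (orange) end face of pack_a, 50 mm from the origin along x and 18 mm up
- pack_b: Black battery pack, a flat block 100 mm (x) x 40 mm (y) x 36 mm high, about 0.19 kg, lying flat and loose on the bench; origin at the centre of its underside. x points to its contact end, which is orange with two brass strips; white label on top.
- pack_b_contacts (a point): centre of the contact (orange) end face of pack_b, 50 mm from the origin along x and 18 mm up
- pack_c: Black battery pack, a flat block 100 mm (x) x 40 mm (y) x 36 mm high, about 0.19 kg, lying flat and loose on the bench; origin at the centre of its underside. x points to its contact end, which is orange with two brass strips; white label on top.
- pack_c_contacts (a point): centre of the contact (orange) end face of pack_c, 50 mm from the origin along x and 18 mm up
- multimeter: yellow hand multimeter, 170 x 80 x 36 mm, lying on the bench; not to be moved. Origin at the centre of its underside.
- solder_reel: white reel of silvery solder, 64 mm diameter, 50 mm tall, standing on end; not to be moved. Origin at the centre of its underside.
- screwdriver: red-handled screwdriver, 170 mm long, lying on the bench; not to be moved. x points from handle to tip.
Not all that is in view belongs to the job. Leave any pink look-alike of the pack_a alone. Leave any green look-alike of the pack_b alone.

How it is judged:
On the way:
1. all three packs are seated in the bays, one in each, contact ends right, while the switch is still off ((distance between pack_a and bay0 below 0.009 m or distance between pack_a and bay1 below 0.009 m or distance between pack_a and bay2 below 0.009 m) and angle between each of pack_a, pack_b, pack_c's own z axis and vertical below 0.07 rad and x of each of pack_a_contacts, pack_b_contacts, pack_c_contacts in the frame of charger above 0.03 m and linear speed of each of pack_a, pack_b, pack_c below 0.03 m/s and (distance between pack_b and bay0 below 0.009 m or distance between pack_b and bay1 below 0.009 m or distance between pack_b and bay2 below 0.009 m) and (distance between pack_c and bay0 below 0.009 m or distance between pack_c and bay1 below 0.009 m or distance between pack_c and bay2 below 0.009 m) and value of joint switch below 0.045 m), for 0.2 s.
At the end, for the whole second after the job is handed in: Each pack lies at rest in a bay of its own, its origin within 9 mm of the centre of the bay floor, tilted less than 0.07 rad, orange contact end at the orange-marked end; the switch is at 82 mm or more of its 90 mm ((distance between pack_a and bay0 below 0.009 m or distance between pack_a and bay1 below 0.009 m or distance between pack_a and bay2 below 0.009 m) and angle between each of pack_a, pack_b, pack_c's own z axis and vertical below 0.07 rad and x of each of pack_a_contacts, pack_b_contacts, pack_c_contacts in the frame of charger above 0.03 m and linear speed of each of pack_a, pack_b, pack_c below 0.03 m/s and (distance between pack_b and bay0 below 0.009 m or distance between pack_b and bay1 below 0.009 m or distance between pack_b and bay2 below 0.009 m) and (distance between pack_c and bay0 below 0.009 m or distance between pack_c and bay1 below 0.009 m or distance between pack_c and bay2 below 0.009 m) and value of joint switch above 0.082 m); the robot touches nothing.
It fails at once if multimeter moved more than 30 mm (distance of multimeter from where it was at the start of the episode above 0.03 m).
It fails at once if solder reel moved more than 30 mm (distance of solder_reel from where it was at the start of the episode above 0.03 m).
It fails at once if screwdriver moved more than 30 mm (distance of screwdriver from where it was at the start of the episode above 0.03 m).
It fails at once if a pack let go with its underside more than 80 mm above the bench (40 mm above the charger's top) ((height (world z) of pack_a above 0.08 m and contact force between pack_a and the fingers below 0.05 N) or (height (world z) of pack_b above 0.08 m and contact force between pack_b and the fingers below 0.05 N) or (height (world z) of pack_c above 0.08 m and contact force between pack_c and the fingers below 0.05 N)).
It also fails if it takes over 72 s, if anything falls off the work surface, if the arm or the gripper's body presses on something with over 40 N, if the wrist force passes 120 N, or if a joint passes its speed limit or range.

ROBOT

A 6-joint arm with a two-finger parallel gripper is mounted at the origin on the work surface. World frame = base frame: x ahead of the robot, y to its left, z up, the work surface at z = 0. Lengths are in m, angles in rad, forces in N, time in s.
With the tool pointing down it reaches from about 0.375 to 0.825 m from the base axis. Payload 5.5 kg.
Tool frame: the origin (TCP) lies midway between the tips of the shut fingers; the grasp point (between the pads) lies 19 mm behind it; z points along the fingers, y is the line along which they close (so a half turn about z gives the same grasp; the last joint's range is limited). The gripper opens to 85 mm and grips with 20 to 120 N. Pads are 22 mm wide; open, the fingers measure 114 mm over their backs; the gripper's body (76 mm by 85 mm) begins 54 mm behind the grasp point. The pads swing forward as they close: fully open they stand 13 mm farther back than shut.
Start: joints at [1.312, 0.314, -0.047, 1.21, 0, 1.571], TCP at [0.154, 0.58, 0.231] pointing down, gripper open.
Joint ranges: [-2.67, 2.67], [-0.69, 1.73], [-1.03, 1.25], [-2.08, 2.16], [-1.42, 1.45], [-3.14, 3.14]. Speed limits (rad/s): [2.39, 2.39, 3.01, 3.14, 3.14, 3.14].

INTERFACE

Orientations are given as a unit quaternion [w, x, y, z].
In Python, from bench import move_ptp, movel, move_joints, ungrasp, gripper_close, wait, ik, grab_frame, MotionError, sign_off, get_clock, get_qpos, get_qvel, get_effort, get_ee_pos, get_eef_rot, get_contact_force, get_moment, get_opening, get_gripper_force gives the robot as it stands. Calls block until the motion is done:
- move_ptp(position, orientation): joint-space move of the TCP to a pose.
- movel(position, rotation=None, feed=0.15, guard=None): straight line of the TCP; rotation=None keeps the orientation; feed is the mean speed in m/s. With guard (N) it stops when the force on the tool has changed by that much, and returns True; else False.
- move_joints(angles): joint-space move.
- ungrasp() and gripper_close(): open the fingers fully, or close them until they stop; the grip force is fixed at half the most.
- wait(seconds).
- ik(position, orientation): joint angles nearest the present ones, or None.
- grab_frame(name): name is "side" or "top"; returns a dict with "image" (480x640x3 uint8, blue, green, red), "intrinsics" (3x3 intrinsics, pixels), "rvec" (rotation vector, rad) and "tvec" (3), from world to camera coordinates, as OpenCV has them. Camera axes: x right, y down, z forward; pixel columns grow to the right and rows downward; lengths in m; the calibration is good to about 2 mm. A picture is of the moment at which its call begins. There is no depth.
A pose or a line that the arm cannot do raises MotionError and nothing moves.
- sign_off(): hands the job in; it is judged then, once.
Readings, each from a call of its own:
- get_clock(): time.
- get_qpos(): joint angles.
- get_qvel(): joint speeds.
- get_effort(): joint torques, N m.
- get_ee_pos(): TCP position.
- get_eef_rot(): TCP orientation.
- get_contact_force(): force on the tool from outside, world axes, zero at the start.
- get_moment(): the same for the moment, N m.
- get_opening(): finger opening in m.
- get_gripper_force(): force on a finger pad.
Only numpy, scipy, OpenCV 4.12 (cv2) and the standard library are available. Lean on these libraries where they do the work, as an engineer would, in place of code of your own. Each camera call takes 0.05 s, during which the arm holds its last target. There are 200 camera calls.

## Working session

There is one attempt and no reset: what is moved stays moved. The work goes in short steps, each a Python script; the robot and the scene stay as the last script left them, time stands still between calls to the robot, and variables do not carry over. Pictures are saved under pics/ and viewed, at most 10 in all, crops included, and the job is handed in when it is done.

```bash
mkdir -p pics; ls; python3 - <<'E'
from bench import *
import cv2,numpy as np
for n in("top","side"):
    f=grab_frame(n);cv2.imwrite(f"pics/{n}0.png",f["image"]);np.savez(f"{n}0.npz",**f)
    R=cv2.Rodrigues(np.array(f["rvec"]))[0];print(n,-R.T@np.array(f["tvec"]).ravel(),R[2],np.array(f["intrinsics"]).tolist())
print(get_eef_rot(),get_clock(),get_opening())
E
```

```text
pics
top [ 0.45295458 -0.02078113  1.3127991 ] [ 0.03697637  0.00593808 -0.9992985 ] [[547.5321778394455, 0.0, 328.4610743670452], [0.0, 547.5321778394455, 251.79369116029042], [0.0, 0.0, 1.0]]
side [ 0.45821246 -0.91568074  1.09056234] [ 0.05642371  0.65181082 -0.75627972] [[500.82522422833085, 0.0, 316.6799289255667], [0.0, 500.82522422833085, 228.7766618114143], [0.0, 0.0, 1.0]]
[-1.18673321e-04  1.29043287e-01  9.91638664e-01 -7.58845190e-04] 0.1 0.0854162760107424
```

View pics/top0.png

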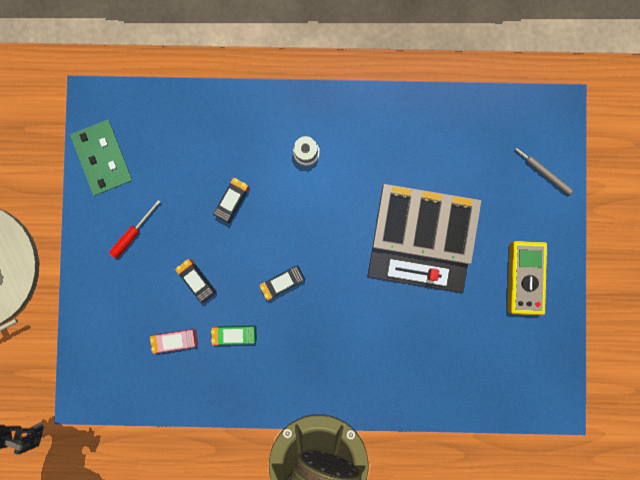

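View pics/side0.png

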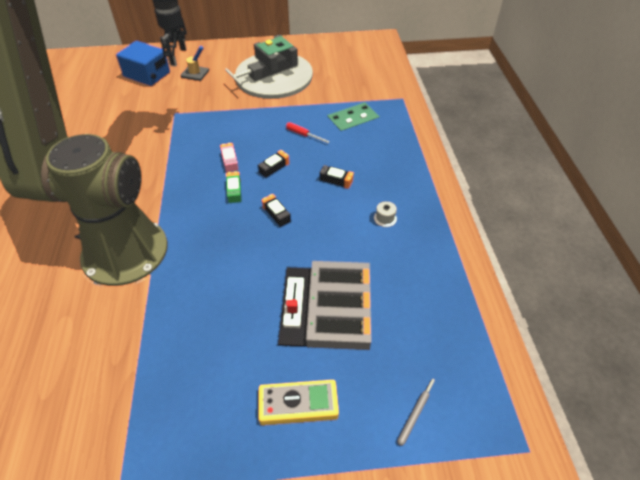

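The top view shows three black packs with orange ends: (232,201), orange end up; (195,281), orange end upper-left; (282,282), orange end left. The look-alikes are pink at (173,342) and green at (233,336), and I'll leave both alone. The charger is at (425,237), with its orange stripe at the top. The switch is at (433,275), on the right (off).

```bash
cat >vis.py <<'E'
import cv2,numpy as np
def ray(f,uv,z):
    K=np.array(f["intrinsics"]);R=cv2.Rodrigues(np.array(f["rvec"]))[0];t=np.array(f["tvec"]).ravel()
    c=-R.T@t; uv=np.atleast_2d(np.array(uv,float)); d=np.c_[uv,np.ones(len(uv))]@np.linalg.inv(K).T@R
    return (c+d*((z-c[2])/d[:,2])[:,None])
def blobs(mask,amin):
    cs,_=cv2.findContours(mask.astype(np.uint8),cv2.RETR_EXTERNAL,cv2.CHAIN_APPROX_NONE)
    return [c for c in cs if cv2.contourArea(c)>=amin]
def rect(f,c,z):
    """min area rect of contour cast on plane z: centre, long axis angle, (long,short)"""
    p=ray(f,c.reshape(-1,2),z)[:,:2]
    (cx,cy),(w,h),a=cv2.minAreaRect((p*1000).astype(np.float32))
    if w<h: w,h,a=h,w,a+90
    return np.array([cx,cy])/1000,np.radians(a),(w,h)
E
python3 - <<'E'
from vis import *
f=dict(np.load("top0.npz"));im=f["image"];hsv=cv2.cvtColor(im,cv2.COLOR_BGR2HSV);H,S,V=cv2.split(hsv)
np.set_printoptions(precision=4,suppress=True)
white=(S<50)&(V>180); notmat=~((H>95)&(H<125)&(S>100)); orange=(H>8)&(H<25)&(S>150)&(V>150)
for n,m,z,a in(("white",white,.036,100),("notmat",notmat,.036,300),("orange",orange,.036,20)):
    for c in blobs(m[90:420,80:580],a):
        c=c+[80,90]; r=rect(f,c,z); print(n,c.reshape(-1,2).mean(0),r[0],round(np.degrees(r[1]),1),np.round(r[2],1))
grey=(S<60)&(V>110)&(V<190); g=np.zeros_like(V);g[180:270,370:485]=grey[180:270,370:485]
c=max(blobs(g,500),key=cv2.contourArea);r=rect(f,c,.04);print("grey",r)
red=((H<6)|(H>174))&(S>150);c=blobs(red[255:290,380:470],10)
for k in c:print("red",ray(f,(k+[380,255]).reshape(-1,2).mean(0),.0665))
a=cv2.resize(im[165:365,140:320],None,fx=3,fy=3,interpolation=cv2.INTER_CUBIC)
cv2.imwrite("pics/c1.png",a);cv2.imwrite("pics/c2.png",cv2.resize(im[175:300,360:490],None,fx=4.5,fy=4.5,interpolation=cv2.INTER_CUBIC))
E
```

```text
white [171.9677 341.0968] [0.2855 0.3465] 99.8 [46.6 32.4]
white [232.8136 335.2373] [0.3026 0.2059] 91.1 [44.3 27.7]
white [281.6038 281.9245] [0.4277 0.0948] 117.9 [43.7 30.2]
white [194.0833 280.8958] [0.4266 0.299 ] 39.4 [44.7 29.9]
white [417.9834 271.4813] [ 0.4575 -0.2226] 81.6 [137.7  38.3]
white [229.8462 199.5   ] [0.6187 0.2205] 151.7 [45.  29.8]
white [426.3206 227.1994] [ 0.5716 -0.2419] 81.3 [229.  148.1]
white [307.8875 148.4   ] [0.7443 0.0461] 106.4 [58.5 54.4]
notmat [173.3171 340.6098] [0.2867 0.3426] 99.8 [110.3  45.4]
notmat [233.    335.025] [0.3015 0.2036] 91.1 [104.7  43.9]
notmat [280.9048 282.581 ] [0.4252 0.0952] 117.7 [100.9  42.7]
notmat [195.1275 279.6765] [0.4282 0.2967] 38.1 [103.5  48.4]
notmat [527.0748 277.5748] [ 0.449  -0.4756] 178.6 [172.1  89. ]
notmat [134.2677 229.2913] [0.547  0.4401] 141.0 [171.7  28.2]
notmat [423.7639 237.6923] [ 0.5369 -0.236 ] 81.5 [234.2 221.7]
notmat [231.5    199.1875] [0.6178 0.2171] 152.0 [100.9  48.5]
notmat [543.4622 170.6134] [ 0.7003 -0.5127] 51.5 [166.2  17.3]
notmat [305.5063 150.6835] [0.7374 0.0442] 1.0 [68.7 61.1]
notmat [102.089  157.9948] [0.7132 0.5276] 22.7 [156.9  98.5]
orange [153.8776 343.8163] [0.2786 0.3886] 10.6 [40.  12.7]
orange [214.74 335.82] [0.3006 0.2477] 1.5 [39.3 11.6]
orange [265.6222 290.9333] [0.4058 0.1321] 27.9 [38.5 13.5]
orange [183.4884 266.3953] [0.4604 0.3247] 128.1 [39.5 13.6]
orange [462.2093 200.6977] [ 0.626  -0.3233] 81.5 [43.7 12. ]
orange [431.5227 195.5909] [ 0.6362 -0.2519] 81.5 [43.8 12. ]
orange [401.0238 190.4286] [ 0.6472 -0.1805] 81.5 [43.1 11.2]
orange [238.5814 184.1395] [0.6553 0.2003] 61.3 [39.5 13.4]
grey (array([ 0.5708, -0.2413]), np.float64(1.4217003184312464), (230.28919982910156, 151.21510314941406))
red [[ 0.4522 -0.253   0.0665]]
```

View pics/c1.png

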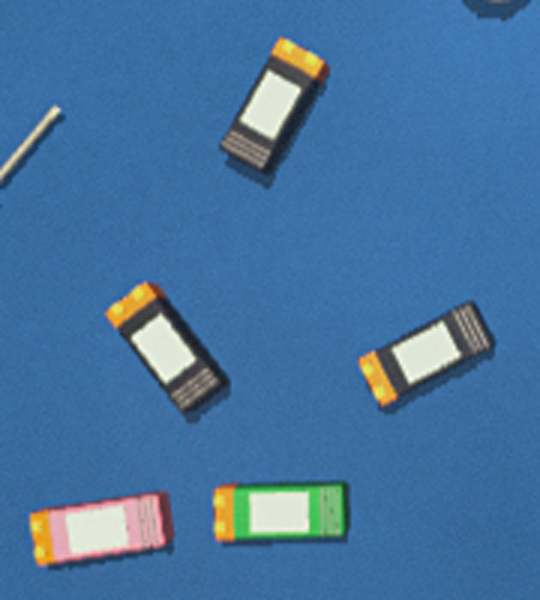

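View pics/c2.png

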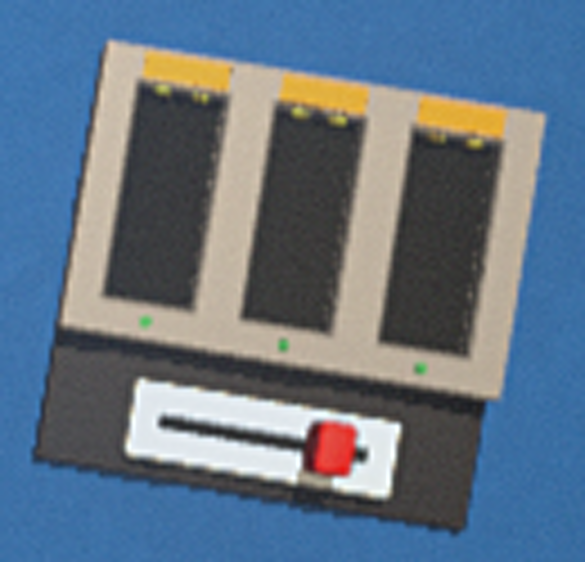

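Both crops confirm the choice: three black packs with orange ends, distinct from the pink and green ones. The charger's stripes run along its upper edge, and the switch is at the right. The sizes match too: charger 230 x 151 mm, labels about 45 x 30 mm, and label to orange centre about 43 mm.

The fingers open to 114 mm over their backs, wider than the gap to a neighbouring pack. So I'll fill the centre bay first, grip only the top ~13 mm, release 7 mm above the floor, then press down.

```bash
cat >job.py <<'E'
from bench import *
import numpy as np
from scipy.spatial.transform import Rotation as Rot
C=np.array([.571,-.2415]); TH=np.radians(-8.55)
def q(phi):  # tool down, tool x along world angle phi
    r=Rot.from_euler('z',phi)*Rot.from_euler('x',np.pi)
    x,y,z,w=r.as_quat(); return [w,x,y,z]
def ch(x,y): 
    c,s=np.cos(TH),np.sin(TH); return C+[c*x-s*y,s*x+c*y]
def pick_place(p,alpha,bay_y,zg=.0215,rel=.007):
    b=ch(0,bay_y); best=None
    for k in(0,np.pi):
        a=ik([*p,zg],q(alpha+k)); d=ik([*b,.06],q(TH+k))
        if a is None or d is None: continue
        s=max(abs(a[5]),abs(d[5])); 
        if best is None or s<best[0]: best=(s,k)
    k=best[1]; Q,QP=q(alpha+k),q(TH+k)
    move_ptp([*p,.11],Q); movel([*p,zg],feed=.15,guard=15)
    gripper_close(); print("grip",get_opening(),get_gripper_force(),get_ee_pos())
    movel([*p,zg+.085],feed=.2); print("held",get_opening(),get_gripper_force())
    move_ptp([*b,zg+.085],QP)
    hit=movel([*b,zg+.024+rel],feed=.06,guard=20)
    print("lower hit",hit,get_ee_pos(),get_contact_force(),"t",get_clock())
    return b,hit
def release_press(b,press=True):
    ungrasp(); movel([*b,.12],feed=.2)
    if press:
        gripper_close(); print("press",movel([*b,.0575],feed=.08,guard=10),get_ee_pos()); movel([*b,.12],feed=.2); ungrasp()
    print("t",get_clock())
E
python3 - <<'E'
from job import *; from vis import *
np.set_printoptions(precision=4,suppress=True)
f=dict(np.load("side0.npz"));H,S,V=cv2.split(cv2.cvtColor(f["image"],cv2.COLOR_BGR2HSV))
m=(H>8)&(H<25)&(S>150)&(V>150)
for c in blobs(m[250:350,350:385],15): print("side stripe",rect(f,c+[350,250],.04))
print("expect",[ch(.0655,y) for y in(.072,0,-.072)])
b,h=pick_place(np.array([.4275,.095]),np.radians(118),0)
cv2.imwrite("pics/p1.png",cv2.resize(grab_frame("side")["image"][200:400,220:440],None,fx=3,fy=3))
if not h: release_press(b)
E
```

```text
side stripe (array([ 0.625 , -0.3245]), np.float64(1.4697626529400154), (34.97466278076172, 9.581146240234375))
side stripe (array([ 0.6356, -0.2526]), np.float64(1.4130410501468538), (37.89115524291992, 9.814855575561523))
side stripe (array([ 0.646 , -0.1807]), np.float64(1.4130363896149463), (34.85048294067383, 7.728231430053711))
expect [array([ 0.6465, -0.18  ]), array([ 0.6358, -0.2512]), array([ 0.6251, -0.3224])]
grip 0.03869403414846269 60.60145139694214 [0.4281 0.0951 0.0224]
held 0.037879067819650836 60.464022159576416
lower hit False [ 0.5714 -0.2417  0.0529] [-0.1431  0.1817 -2.0438] t 7.2417
press True [ 0.5697 -0.241   0.0601]
t 11.0167
```

View pics/p1.png

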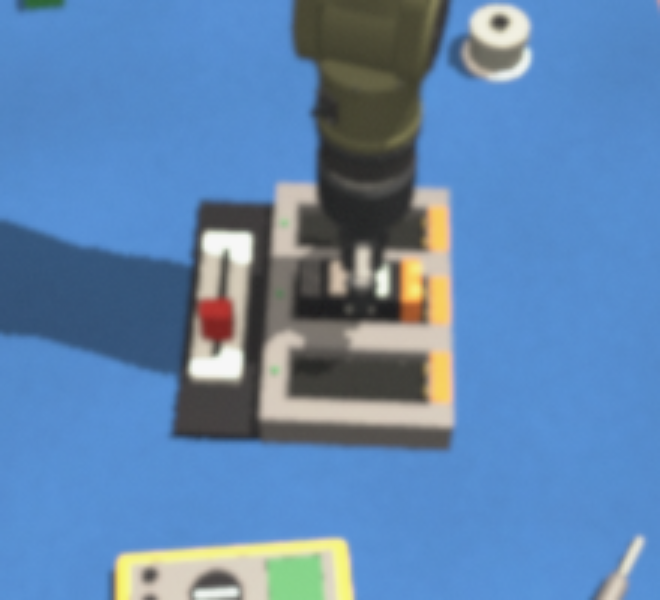

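The picture shows the first pack lowered into the centre bay, at about (360,290) in the crop, with its orange end at the stripe. Press contact came at z = 60.1 mm, which is exactly where the top of a seated pack should be. Next are the other two packs.

```bash
sed -i 's/C=np.array(\[.571,-.2415\])/C=np.array([.571,-.242])/' job.py; python3 - <<'E'
from job import *; import cv2
np.set_printoptions(precision=4,suppress=True)
for p,a,y in(([.4268,.2985],38.3,.072),([.6185,.2200],-28.3,-.072)):
    b,h=pick_place(np.array(p),np.radians(a),y)
    if h or get_opening()<.03: break
    release_press(b)
else:
    b=ch(-.115,-.10); move_ptp([*b,.15],q(TH))
f=grab_frame("top")["image"]
cv2.imwrite("pics/p2.png",cv2.resize(f[165:310,350:500],None,fx=4,fy=4,interpolation=cv2.INTER_CUBIC))
E
```

```text
grip 0.038568034589287696 61.00892901420593 [0.4275 0.299  0.0225]
held 0.03850400490102175 60.34986734390259
lower hit False [ 0.5821 -0.171   0.0529] [-0.4022  0.5261 -2.2558] t 17.6917
press True [ 0.5804 -0.1704  0.0601]
t 21.4167
grip 0.03809849429454563 62.741628885269165 [0.6193 0.2203 0.0227]
held 0.03842052563932457 61.788368225097656
lower hit False [ 0.5607 -0.3134  0.053 ] [ 0.6343  0.0073 -2.216 ] t 27.675
press True [ 0.5591 -0.3125  0.0601]
t 31.4
```

View pics/p2.png

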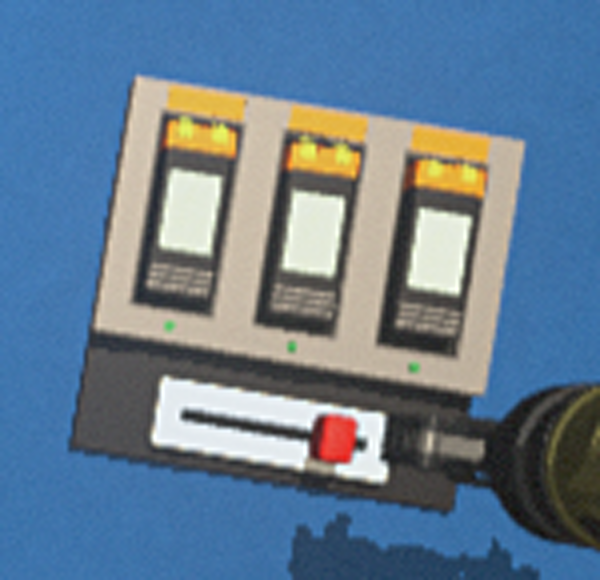

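The picture shows all three packs seated, orange ends at the stripes. The switch is at (335,440), with the gripper to its right. I'll check the offsets numerically, then push the switch with shut fingers.

```bash
python3 - <<'E'
from job import *; from vis import *
np.set_printoptions(precision=4,suppress=True)
def loc(f,m,z,a,box=(165,310,350,500)):
    r0,r1,c0,c1=box; R=np.array([[np.cos(TH),np.sin(TH)],[-np.sin(TH),np.cos(TH)]])
    return [R@(rect(f,c+[c0,r0],z)[0]-C) for c in blobs(m[r0:r1,c0:c1],a)]
f=grab_frame("top");H,S,V=cv2.split(cv2.cvtColor(f["image"],cv2.COLOR_BGR2HSV))
print("labels",loc(f,(S<40)&(V>200),.06,60,(165,262,350,500)))
gripper_close()
movel([*ch(-.115,-.10),.048],feed=.15,guard=10); print(get_ee_pos())
h=movel([*ch(-.115,.05),.048],feed=.06,guard=12)
print("push",h,get_ee_pos(),get_contact_force(),"y",np.array([-np.sin(TH),np.cos(TH)])@(np.array(get_ee_pos())[:2]-C))
movel([*ch(-.115,-.02),.048],feed=.1); movel([*ch(-.115,-.02),.15],feed=.2)
move_ptp([.42,.05,.25],q(TH)); wait(.3)
f=grab_frame("top");H,S,V=cv2.split(cv2.cvtColor(f["image"],cv2.COLOR_BGR2HSV))
print("red",loc(f,((H<6)|(H>174))&(S>150),.0665,20,(250,310,370,480)),"labels",loc(f,(S<40)&(V>200),.06,60,(165,262,350,500)),get_clock())
cv2.imwrite("pics/p3.png",cv2.resize(f["image"][165:310,350:500],None,fx=4,fy=4,interpolation=cv2.INTER_CUBIC))
E
```

```text
labels [array([ 0.0005, -0.0708]), array([-0.0014,  0.0018]), array([-0.0009,  0.0735])]
[ 0.4429 -0.3242  0.0487]
push True [ 0.4603 -0.2044  0.0481] [-0.2602 -6.387   0.9845] y 0.020730753579560855
red [array([-0.1162,  0.0474])] labels [array([ 0.0005, -0.0708]), array([-0.0012,  0.0016]), array([-0.0008,  0.0733])] 43.6917
```

View pics/p3.png

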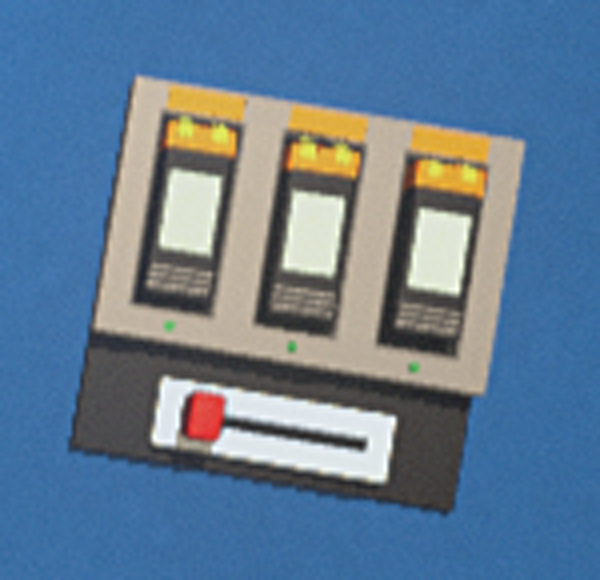

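The switch now sits at the left end of its track, at (205,415), and the packs haven't moved. The guard stopped the push at 12 N, and the travel I measure by eye is only about 75 mm. I'll push again with a higher guard to be sure it's at the end stop.

```bash
python3 - <<'E'
from job import *; from vis import *
np.set_printoptions(precision=4,suppress=True)
Y=lambda:np.array([-np.sin(TH),np.cos(TH)])@(np.array(get_ee_pos())[:2]-C)
move_ptp([*ch(-.115,-.02),.15],q(TH)); movel([*ch(-.115,-.02),.048],feed=.15,guard=10)
h=movel([*ch(-.115,.05),.048],feed=.04,guard=28); print("push",h,Y(),get_contact_force())
movel([*ch(-.115,-.02),.048],feed=.1); movel([*ch(-.115,-.02),.15],feed=.2)
move_ptp([.42,.05,.25],q(TH)); wait(.3)
f=grab_frame("top");H,S,V=cv2.split(cv2.cvtColor(f["image"],cv2.COLOR_BGR2HSV))
m=((H<6)|(H>174))&(S>150)
for im,n in((f,"now"),(dict(np.load("top0.npz")),"start")):
    H,S,V=cv2.split(cv2.cvtColor(im["image"],cv2.COLOR_BGR2HSV));m=((H<6)|(H>174))&(S>150)
    for c in blobs(m[250:310,370:480],20):
        p=ray(im,(c+[370,250]).reshape(-1,2),.0665)[:,:2]-C; y=p@[-np.sin(TH),np.cos(TH)]; print(n,y.min(),y.max())
print(get_clock())
E
```

```text
push True 0.02064131953210104 [-2.1417 -5.7291  0.3931]
now 0.036900217345546056 0.05705763033803725
start -0.03916681209105605 -0.017158566417149683
56.5917
```

With 28 N allowed, the slide stopped at the same place (20.6 mm), so it's at the end stop. Its edges now read 37 to 57 mm, centred near +47 mm against the +45 mm given for on.

```bash
python3 -c "
from bench import *
print(sign_off())"
```

```text
the job is handed in; nothing more can be done
None
```

The job is handed in at about 57 s of 72 s: all three packs are seated with their contact ends right, the switch is at its end stop, and the arm is clear; no verdict came back.

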